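Lay a forming block down on the tilting rest

TASK

With the fingertips, tip the tall cream forming block over onto its side: push its upper back so that it leans on the cork-faced board of the tilting rest, then ease block and board down together until the board is fully down on its rubber stops and the block lies flat and straight along it. Let it land gently, with no drop or slam, do not lift or carry the block, and leave the other things on the bench where they are.

Things in the scene. Friction and masses are not known exactly. Their poses are not given: they have to be found in the camera images.
- station: The tilting rest, fixed to the bench at a position and yaw that vary. Origin on the bench right below the hinge line. Its x axis points, level, in the direction in which the block is to be tipped; z is up. Wooden plinth, top 50 mm above the bench, from x = -100 to 0 mm, 160 mm wide (y -80 to 80); behind it a base plate 12 mm thick from x = 0 to 200 mm with two rubber stops on it.
- rest_hinge (a point): Middle of the hinge line of the back board, level with the plinth's top (50 mm above the bench), at the foot of the board's cork face. The hinge runs along the station's y axis.
- rest (a joint): Angle of the cork-faced back board (130 mm wide, 198 mm long from the hinge, 18 mm thick): 0 upright, growing as it tips towards the station's +x, 1.571 fully down on its stops, cork face up and level with the plinth's top. It starts at 0.04 to 0.15. A stiff friction hinge (about 1.3 N m): the board stays wherever it is left, with the block's weight on it too, so it has to be pushed all the way down (about 8 N at the block's upper back).
- former: The cream forming block (rigid, about 0.45 kg), 56 mm thick (its x), 90 mm wide (its y) and 220 mm tall (its z) with an arched top: straight sides up to 175 mm, then a half round of radius 45 mm. Origin at the centre of its underside. It stands loose on the plinth, its x axis within 0.06 rad of the station's x and its front (+x) face 3 to 8 mm short of the hinge line. It tips about its lower front edge, which the foot of the board stops.
- former_back (a point): Point on the block's back (-x) face, on its centre line, 165 mm up from its foot: a good place to push. With the block laid down, this face is on top, 106 mm above the bench.
- former_edge (a point): Middle of the block's lower front edge, about which it tips (28 mm in +x from the block's origin).
- former_middle (a point): Centre of the block, half-way up (110 mm) and half-way through.
- jar: Bystander: amber glass jar with black lid, 60 mm across, 85 mm high, on the bench beside the rest. Origin under its centre.
- cup: Bystander: blue plastic cup, 72 mm across, 80 mm high, on the bench beside the rest. Origin under its centre.
- tape: Bystander: roll of cream tape lying flat, 90 mm across, 24 mm high, on the bench beside the rest. Origin under its centre.
- stick: Bystander: wooden thickness stick lying flat, 160 x 30 x 12 mm. Origin under its centre.
- brush: Bystander: brush lying on the bench.
- egg: Bystander: small grey clay plug, 56 mm across, 80 mm high. Origin under its centre.
Things that resemble listed ones, but are neither listed nor needed, are in the scene too. What is shaped like the former but orange or red is not meant.

How it is judged:
By the outcome, as a careful person would: the job done as asked, in the order asked, and still so for the second after the job is handed in, with the robot touching nothing.
It also fails if it takes over 48 s, if anything falls off the work surface, if the arm or the gripper's body presses on something with over 40 N, if the wrist force passes 120 N, or if a joint passes its speed limit or range.

ROBOT

A 6-joint arm with a two-finger parallel gripper is mounted at the origin on the work surface. World frame = base frame: x ahead of the robot, y to its left, z up, the work surface at z = 0. Lengths are in m, angles in rad, forces in N, time in s.
With the tool pointing down it reaches from about 0.375 to 0.9 m from the base axis. Payload 3.1 kg.
Tool frame: the origin (TCP) lies at the very end of the fingers, on their centre line; the grasp point (between the pads) lies 19 mm behind it (manip.hold_point_z is the distance from the TCP to the grasp point, in m); y points along the fingers, z is the direction in which the jaws open and shut, and the axes are right-handed (so a half turn about y gives the same grasp; the last joint's range is limited). The gripper opens to 85 mm and grips with 20 to 120 N. Pads are 22 mm wide; open, the fingers measure 114 mm over their backs; the gripper's body (76 mm by 85 mm) begins 54 mm behind the grasp point. The pads swing forward as they close: fully open they stand 13 mm farther back than shut.
Start: joints at [-1.524, 0.527, 1.433, -0, 1.181, -0.178], TCP at [0.14, -0.609, 0.231] pointing down, gripper open.
Joint ranges: [-3.08, 3.08], [-0.75, 2.2], [0.22, 2.44], [-1.43, 4.57], [0, 2.65], [-2.85, 2.85]. Speed limits (rad/s): [2.79, 2.79, 3.14, 3.14, 3.14, 3.14].

INTERFACE

Orientations are given as a unit quaternion [x, y, z, w].
In Python, from station import manip, eyes, workorder gives the robot as it stands. The module is installed in compiled form; this text tells all that it offers.
- The arm moves only by the shell command python3 -m jog 'ROWS' [OPENING] [FORCE]. ROWS is JSON, a list of rows, each a list of 2 entries, a list of its own where there are three numbers: the shift along the tool's x, y, z in cm, then the turn about the tool's y in rad. A call has 1 to 20 rows; each row is the pose to reach, as a shift and turn from the pose commanded when the call began, along the tool's axes at that moment; what a row does not reach only later rows make up. A row lasts 1/12 s, in which the tool goes at most 41.7 mm and 7.16 degrees, less where a joint would pass 70% of its speed; a pose out of reach is approached as far as the arm can. A call with a gripper value outside its range is refused whole. OPENING is the finger opening in cm, from 0 to 8.54, set as the call begins (- or left out, the last holds). The fingers move at their own pace and stop on an object; FORCE is the grip in N (left out, the last holds). Time passes only in rows, so rows that repeat a pose let the fingers close. It gives the time, the measured TCP pose, the force and the opening at its end, in the units of the state.
- manip.sense(): the state, without advancing time (a new reading comes with each control period).
- eyes.snapshot(name): name is "scene" or "top" or "wrist"; returns a dict with "frame" (480x640x3 uint8, red, green, blue), "vfov" (degrees; the focal length in pixels is half the picture's height over the tangent of half this angle, whatever the lens; pixels are square), "cx", "cy" (the principal point, pixels), "k1" (the pictures are not rectified: a ray, as slopes to the right and down, at radius r is drawn at 1 + k1 r^2 times it, then the intrinsics apply), "rvec" (rotation vector, rad) and "tvec" (3), from world to camera coordinates, as OpenCV has them. Camera axes: x right, y down, z forward; pixel columns grow to the right and rows downward; lengths in m; the calibration is good to about 2 mm. A picture is of the moment at which its call begins. There is no depth.
- workorder.sign_off(): hands the job in, once; it reports no verdict.
The state is a dict: "t": time; "q": joint angles; "qd": joint speeds; "tau": joint torques, N m; "tcp_pos": TCP position; "tool_rot": TCP orientation; "force": force on the tool from outside, world axes, zero at the start; "ft_torque": the same for the moment, N m; "finger_gap": opening from 0.0 (shut) to 1.0 (fully open).
Only numpy, scipy, OpenCV 4.12 (cv2) and the standard library are available. Lean on these libraries where they do the work, as an engineer would, in place of code of your own. Each camera call takes 0.05 s, during which the arm holds its last target. There are 200 camera calls.

## Working session

There is one attempt and no reset: what is moved stays moved. The work goes in short steps, Python scripts to look and compute and a shell command to move; the robot and the scene stay as the last step left them, time stands still between calls to the robot, and variables do not carry over. Pictures are saved under pics/ and viewed, about 8 in all and at most 12, crops included, and the job is handed in when it is done.

```bash
mkdir -p pics; python3 - <<'E'
from station import manip, eyes
import cv2,numpy as np,pickle
d={}
for n in("scene","top"):
    s=eyes.snapshot(n);d[n]=s
    cv2.imwrite(f"pics/{n}0.png",s["frame"][:,:,::-1])
    R=cv2.Rodrigues(np.array(s["rvec"]))[0];print(n,-R.T@np.array(s["tvec"]),s["vfov"],s["cx"],s["cy"],s["k1"])
pickle.dump(d,open("d0.pkl","wb"))
s=manip.sense();print(s)
from scipy.spatial.transform import Rotation as Ro
print(Ro.from_quat(s["tool_rot"]).as_matrix().round(3))
E
```

```text
scene [ 1.7683277  -0.14947504  1.00433029] 54.3592232106373 314.2148019236566 240.62470174462322 0.0398093048578101
top [ 0.23571991 -0.03044419  2.01591322] 43.50070961929577 314.8854145016724 245.9269692566041 0.0022426883723547894
{'t': 0.1, 'q': array([-1.52349839e+00,  5.28348813e-01,  1.43377364e+00,  4.88993907e-06,
        1.18141108e+00, -1.78491671e-01]), 'qd': array([ 1.42108187e-03, -2.54508527e-03, -2.03420672e-03,  6.23227889e-05,
       -1.11926923e-03, -8.65380256e-04]), 'tau': array([-8.18575354e-04, -4.43305957e+01, -1.78585535e+01, -2.35298985e-04,
        3.90744506e-03,  3.80287290e-06]), 'tcp_pos': array([ 0.13992667, -0.60847401,  0.23044663]), 'tool_rot': array([-0.07961195,  0.70328981, -0.70192056,  0.0797051 ]), 'force': array([ 0.88296397, -0.323559  ,  0.13842264]), 'ft_torque': array([-0.00367604, -0.01988271, -0.02504832]), 'finger_gap': 0.9976787816284566}
[[-0.975 -0.     0.224]
 [-0.224  0.002 -0.975]
 [-0.    -1.    -0.002]]
```

View pics/scene0.png

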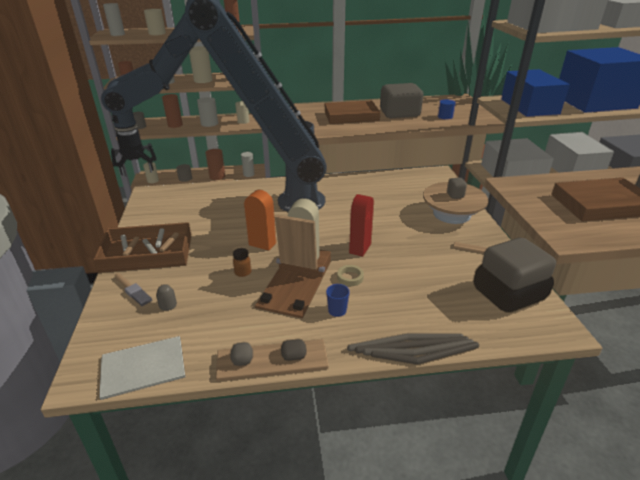

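View pics/top0.png

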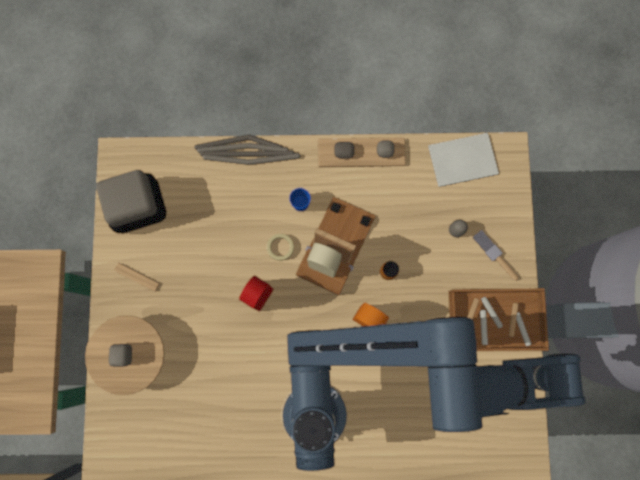

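The scene camera shows the cream block behind the board near (300,235). From the top, the block is at (325,258), the board at (335,240), and the base plate runs up and right to (350,205). The orange block is at (371,316) and the red one at (256,293). Next I'll take a close crop for the geometry.

```bash
cat > h.py <<'E'
import cv2,numpy as np,pickle
def cam(s):
    f=240/np.tan(np.radians(s["vfov"])/2);R=cv2.Rodrigues(np.array(s["rvec"],float))[0];t=np.array(s["tvec"],float)
    K=np.array([[f,0,s["cx"]],[0,f,s["cy"]],[0,0,1.]]);return K,np.array([s["k1"],0,0,0,0.]),R,t
def onz(s,uv,z):
    K,D,R,t=cam(s);p=cv2.undistortPoints(np.array(uv,float).reshape(-1,1,2),K,D)[:,0]
    C=-R.T@t;d=np.c_[p,np.ones(len(p))]@R
    return C+d*((z-C[2])/d[:,2])[:,None]
def proj(s,P):
    K,D,R,t=cam(s);return cv2.projectPoints(np.array(P,float).reshape(-1,3),np.array(s["rvec"],float),t,K,D)[0][:,0]
E
python3 - <<'E'
import pickle,cv2
d=pickle.load(open("d0.pkl","rb"))
a=d["top"]["frame"][190:300,285:395,::-1];cv2.imwrite("pics/c1.png",cv2.resize(a,None,fx=5,fy=5,interpolation=cv2.INTER_CUBIC))
E
```

```text
(no output)
```

View pics/c1.png

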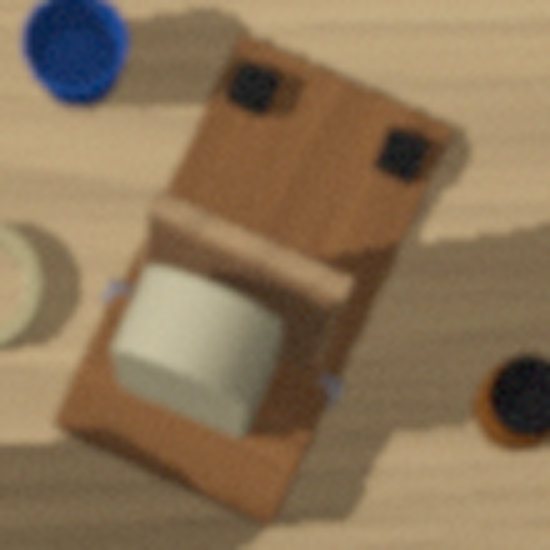

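```bash
python3 - <<'E'
from h import *
s=pickle.load(open("d0.pkl","rb"))["top"]
c=lambda L:[(285-.5+(u+.5)/5,190-.5+(v+.5)/5) for u,v in L]
K,D,R,t=cam(s);print("R",R.round(3))
b=onz(s,c([(238,38),(452,132)]),.012);p=onz(s,c([(60,425),(268,522)]),.05)
print(b.round(4),p.round(4))
# long edges
ex=(b.mean(0)-p.mean(0))[:2];print(np.linalg.norm(ex),np.arctan2(ex[1],ex[0]))
for q in(b,p):
  y=(q[0]-q[1])[:2];print(np.linalg.norm(y),np.arctan2(-y[0],y[1]))
yaw=np.arctan2(ex[1],ex[0]);x=np.array([np.cos(yaw),np.sin(yaw)])
print("org",b.mean(0)[:2]-.2*x,p.mean(0)[:2]+.1*x)
print("blk .225",onz(s,c([(147,266),(114,350),(284,320),(247,432)]),.225).round(4))
print("blk .05",onz(s,c([(115,375),(245,435)]),.05).round(4))
print("board top",onz(s,c([(155,213),(342,303),(165,197),(352,283)]),.248).round(4))
print("nadir",proj(s,[[.2357,-.0304,0]]))
m=cv2.inRange(cv2.cvtColor(s["frame"],cv2.COLOR_RGB2HSV),(0,170,80),(12,255,255));print()
for n,u,z in(("red",(256,293),.1),("orange",(371,316),.1),("jar",(390,269),.085),("tape",(281,247),.024),("cup",(300,199),.08)):print(n,onz(s,[u],z).round(3))
E
```

```text
R [[-0.009 -1.    -0.013]
 [-0.988  0.011 -0.157]
 [ 0.157  0.011 -0.988]]
[[ 0.722  -0.069   0.012 ]
 [ 0.6547 -0.2134  0.012 ]] [[ 0.4534  0.0522  0.05  ]
 [ 0.3882 -0.0834  0.05  ]]
0.2955549339739336 -0.4389779116159284
0.15927724480871877 -0.43596686956050346
0.15046356047265255 -0.44758870194754
org [ 0.5072933 -0.0562004] [ 0.51131691 -0.05808962]
blk .225 [[ 0.5298 -0.0081  0.225 ]
 [ 0.4789  0.0122  0.225 ]
 [ 0.496  -0.0902  0.225 ]
 [ 0.4286 -0.067   0.225 ]]
blk .05 [[ 0.4861  0.0158  0.05  ]
 [ 0.4455 -0.0692  0.05  ]]
board top [[ 0.5581 -0.0134  0.248 ]
 [ 0.5025 -0.124   0.248 ]
 [ 0.5677 -0.0195  0.248 ]
 [ 0.5144 -0.1302  0.248 ]]
nadir [[322.49520961 341.44146474]]

red [[0.39 0.18 0.1 ]]
orange [[ 0.314 -0.185  0.1  ]]
jar [[ 0.464 -0.251  0.085]]
tape [[0.55  0.105 0.024]]
cup [[0.701 0.039 0.08 ]]
```

```bash
python3 -m jog '[[[0,-4,0],-0.1],[[0,-8,0],-0.2],[[0,-12,0],-0.3],[[0,-12,0],-0.42],[[-2.5,-12,-3.5],-0.54],[[-5,-12,-7],-0.66],[[-7.5,-12,-10.5],-0.78],[[-10,-12,-14],-0.9],[[-12.5,-12,-17.5],-1.02],[[-15,-12,-21],-1.14],[[-17.5,-12,-24.5],-1.26],[[-20,-12,-28],-1.38],[[-22.5,-12,-31.5],-1.5],[[-25,-12,-35],-1.62],[[-27.5,-12,-38.5],-1.74],[[-30,-12,-42],-1.86],[[-33,-12,-45.5],-1.98],[[-36,-12,-49.5],-2.1],[[-39.2,-12,-53.3],-2.22],[[-39.2,-12,-53.3],-2.34]]' 5 && python3 - <<'E'
from station import manip,eyes
from scipy.spatial.transform import Rotation as Ro
import numpy as np
s=manip.sense();print(s['q'].round(3),s['finger_gap']);M=Ro.from_quat(s["tool_rot"]).as_matrix();print(M.round(3),np.arctan2(M[1,0],M[0,0]))
E
```

```text
t: 1.77
tcp_pos: [0.4028, 0.0007, 0.3513]
tool_rot: [-0.679, 0.198, -0.198, 0.679]
force: [-0.8, -0.6, 0.5]
finger_gap: 0.588
[-0.278  0.067  1.77   0.     1.305 -1.28 ] 0.5883918525044841
[[ 0.842  0.     0.539]
 [-0.539  0.     0.842]
 [-0.    -1.     0.   ]] -0.5689494143293047
```

```bash
python3 -m jog '[[[0,0,0],-0.06],[[0,0,0],-0.127],[[0,0,0],-0.127],[[0,3,0],-0.127],[[0,6,0],-0.127],[[0,9,0],-0.127],[[0,12,0],-0.127],[[0,13.6,0],-0.127],[[0,13.6,0],-0.127],[[0,13.6,0],-0.127]]' && python3 - <<'E'
from station import manip,eyes
from scipy.spatial.transform import Rotation as Ro
import numpy as np,cv2,pickle
s=manip.sense();M=Ro.from_quat(s["tool_rot"]).as_matrix();print(np.arctan2(M[1,0],M[0,0]),s['tcp_pos'])
w=eyes.snapshot("wrist");t=eyes.snapshot("top");pickle.dump((w,t),open("d1.pkl","wb"))
a=t["frame"][190:310,265:415]
b=cv2.resize(w["frame"],(640,480))
cv2.imwrite("pics/w1.png",b[:,:,::-1]);cv2.imwrite("pics/t1.png",cv2.resize(a,None,fx=5,fy=5,interpolation=cv2.INTER_CUBIC)[:,:,::-1])
E
```

```text
t: 2.6
tcp_pos: [0.4022, -0.0022, 0.2149]
tool_rot: [-0.689, 0.159, -0.157, 0.689]
force: [-0.3, -0.5, 0.3]
finger_gap: 0.583
-0.45108664514097346 [ 0.40219303 -0.00222288  0.21489858]
```

View pics/w1.png

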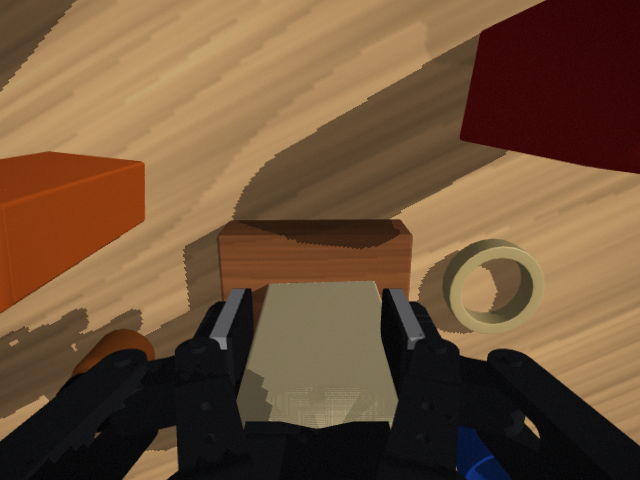

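View pics/t1.png

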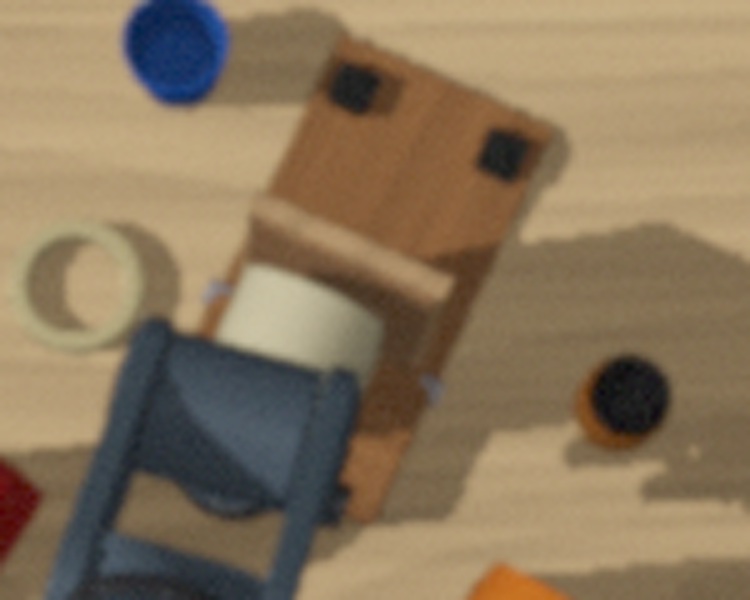

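The wrist view shows the block's back face between the open fingers, with foot corners at (264,285) and (377,282) and centred on about column 320. The top view shows the gripper square behind the block, with everything else clear. I'll cast the foot corners onto the plinth plane.

```bash
python3 - <<'E'
from h import *
w,t=pickle.load(open("d1.pkl","rb"))
p=onz(w,[(265,285),(377,282)],.05);print("foot",p.round(4))
y=p[1]-p[0];print(np.linalg.norm(y),np.arctan2(-y[0],y[1]))
q=onz(w,[(220,234),(412,234)],.05);print("plinth back",q.round(4));y=q[1]-q[0];print(np.linalg.norm(y),np.arctan2(-y[0],y[1]))
yaw=-.446;x=np.array([np.cos(yaw),np.sin(yaw)]);n=np.array([-x[1],x[0]])
m=q.mean(0)[:2];O=m+.1*x;print("O",O,"foot mid local",(p.mean(0)[:2]-O)@x,(p.mean(0)[:2]-O)@n)
T=np.array([.4022,-.0022]);print("tcp local",(T-O)@x,(T-O)@n)
C=-cam(w)[2].T@cam(w)[3];print("cam",C)
E
```

```text
foot [[ 0.4425 -0.0699  0.05  ]
 [ 0.4812  0.016   0.05  ]]
0.09421706542068126 -0.4225932197653979
plinth back [[ 0.3869 -0.0816  0.05  ]
 [ 0.4548  0.0583  0.05  ]]
0.15555539755125883 -0.45178743690499307
O [ 0.51108087 -0.05479037] foot mid local -0.056413681771051306 0.0038814177628078567
tcp local -0.12091551338344741 0.0004790807665758165
cam [0.33560212 0.03085123 0.3586261 ]
```

```bash
python3 -m jog '[[[1,0,0.3],0],[[2,0,0.3],0],[[3,0,0.3],0],[[4,0,0.3],0],[[4.3,0,0.3],0],[[4.6,0,0.3],0],[[4.8,0,0.3],0],[[5,0,0.3],0],[[5.2,0,0.3],0],[[5.4,0,0.3],0],[[5.4,0,0.3],0],[[5.4,0,0.3],0]]' 4
```

```text
t: 3.7
tcp_pos: [0.4525, -0.0226, 0.2153]
tool_rot: [-0.689, 0.157, -0.157, 0.689]
force: [-0.7, 0.1, -0.7]
finger_gap: 0.471
```

```bash
python3 -m jog '[[[0.15,0,0],0],[[0.3,0,0],0],[[0.45,0,0],0],[[0.6,0,0],0],[[0.6,0,0],0]]'; python3 -m jog '[[[0.15,0,0],0],[[0.3,0,0],0],[[0.45,0,0],0],[[0.6,0,0],0],[[0.6,0,0],0]]';python3 -m jog '[[[0.15,0,0],0],[[0.3,0,0],0],[[0.45,0,0],0],[[0.6,0,0],0],[[0.6,0,0],0]]'
```

```text
t: 4.12
tcp_pos: [0.4585, -0.0254, 0.2154]
tool_rot: [0.689, -0.157, 0.158, -0.689]
force: [-1.3, 0.8, -0.8]
finger_gap: 0.466
t: 4.53
tcp_pos: [0.4639, -0.028, 0.2154]
tool_rot: [0.689, -0.157, 0.158, -0.689]
force: [-0.5, 0.4, -1.3]
finger_gap: 0.469
t: 4.95
tcp_pos: [0.4673, -0.029, 0.2152]
tool_rot: [-0.689, 0.159, -0.156, 0.69]
force: [-4.1, 5.4, 4.5]
finger_gap: 0.474
```

```bash
python3 -c "
import numpy as np
for i in range(0,52):
  p=-.230+.03*i
  print(i,round(17.38*(np.sin(p)+.228),1),round(17.38*(.9737-np.cos(p)),1),end=' | ')"
```

```text
0 0.0 0.0 | 1 0.5 -0.1 | 2 1.0 -0.2 | 3 1.5 -0.3 | 4 2.1 -0.4 | 5 2.6 -0.4 | 6 3.1 -0.4 | 7 3.6 -0.5 | 8 4.1 -0.5 | 9 4.7 -0.4 | 10 5.2 -0.4 | 11 5.7 -0.4 | 12 6.2 -0.3 | 13 6.7 -0.2 | 14 7.2 -0.1 | 15 7.8 -0.0 | 16 8.3 0.1 | 17 8.8 0.2 | 18 9.3 0.4 | 19 9.8 0.5 | 20 10.2 0.7 | 21 10.7 0.9 | 22 11.2 1.1 | 23 11.7 1.3 | 24 12.1 1.6 | 25 12.6 1.8 | 26 13.0 2.1 | 27 13.5 2.4 | 28 13.9 2.7 | 29 14.3 3.0 | 30 14.8 3.3 | 31 15.2 3.6 | 32 15.6 4.0 | 33 15.9 4.3 | 34 16.3 4.7 | 35 16.7 5.1 | 36 17.0 5.5 | 37 17.4 5.8 | 38 17.7 6.3 | 39 18.0 6.7 | 40 18.3 7.1 | 41 18.6 7.5 | 42 18.9 8.0 | 43 19.1 8.4 | 44 19.4 8.9 | 45 19.6 9.4 | 46 19.8 9.8 | 47 20.0 10.3 | 48 20.2 10.8 | 49 20.4 11.3 | 50 20.6 11.8 | 51 20.7 12.3 |
```

```bash
python3 -m jog '[[[0.3,0,0],0],[[0.5,-0.1,0],0],[[0.8,-0.1,0],0],[[1.0,-0.2,0],0],[[1.3,-0.2,0],0],[[1.5,-0.3,0],0],[[1.8,-0.3,0],0],[[2.1,-0.4,0],0]]'; python3 - <<'E'
from station import eyes
import cv2
a=eyes.snapshot("scene")["frame"][170:330,220:400]
w=eyes.snapshot("wrist")["frame"]
b=cv2.resize(a,(450,400),interpolation=cv2.INTER_CUBIC);w=cv2.resize(w,(350,262))
import numpy as np
c=np.zeros((400,800,3),np.uint8);c[:,:450]=b;c[:262,450:]=w
cv2.imwrite("pics/s2.png",c[:,:,::-1])
E
```

```text
t: 5.62
tcp_pos: [0.4839, -0.0371, 0.2182]
tool_rot: [-0.688, 0.161, -0.154, 0.69]
force: [-5.8, 5.6, -2.7]
finger_gap: 0.467
```

View pics/s2.png

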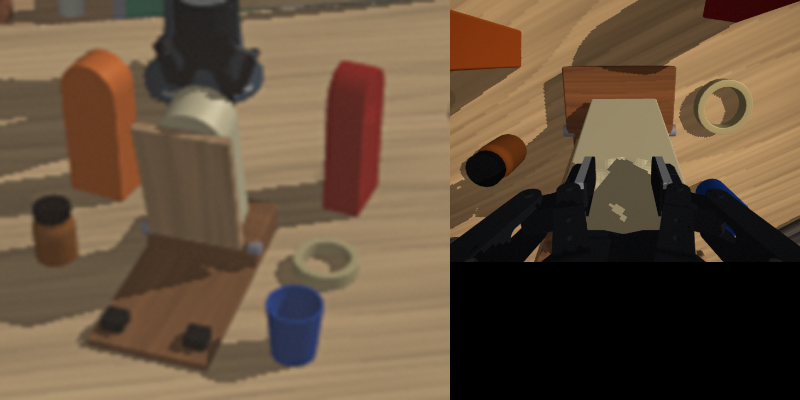

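The block leans on the board, both fingertips sit on its back, and nothing else has moved. I'll carry on along the arc.

```bash
python3 -m jog '[[[0.3,0,0],0],[[0.5,0,0],0],[[0.8,0,0],0],[[1.0,0,0],0],[[1.3,-0.1,0],0],[[1.5,-0.1,0],0],[[1.8,-0.1,0],0],[[2.0,-0.1,0],0],[[2.3,0,0],0],[[2.6,0,0],0],[[2.9,0,0],0],[[3.1,0,0],0],[[3.4,0,0],0],[[3.6,0,0],0],[[3.9,0.1,0],0],[[4.1,0.1,0],0]]'; python3 -m jog '[[[0.3,0,0],0],[[0.5,0.1,0],0],[[0.8,0.2,0],0],[[1.0,0.2,0],0],[[1.3,0.3,0],0],[[1.6,0.3,0],0],[[1.8,0.4,0],0],[[2.1,0.4,0],0]]'; python3 - <<'E'
from station import eyes,manip
import cv2
from scipy.spatial.transform import Rotation as Ro
import numpy as np
s=manip.sense();M=Ro.from_quat(s["tool_rot"]).as_matrix();print(np.arctan2(M[1,0],M[0,0]))
a=eyes.snapshot("scene")["frame"][170:330,220:400]
w=eyes.snapshot("wrist")["frame"]
b=cv2.resize(a,(450,400),interpolation=cv2.INTER_CUBIC);w=cv2.resize(w,(350,262))
c=np.zeros((400,800,3),np.uint8);c[:,:450]=b;c[:262,450:]=w
cv2.imwrite("pics/s3.png",c[:,:,::-1])
E
```

```text
t: 7.05
tcp_pos: [0.5222, -0.0556, 0.2176]
tool_rot: [-0.689, 0.16, -0.155, 0.69]
force: [-5.5, 4.0, 1.7]
finger_gap: 0.468
t: 7.72
tcp_pos: [0.5412, -0.0647, 0.2136]
tool_rot: [-0.689, 0.16, -0.155, 0.69]
force: [-4.9, 4.8, 0.7]
finger_gap: 0.467
-0.44859082548176815
```

View pics/s3.png

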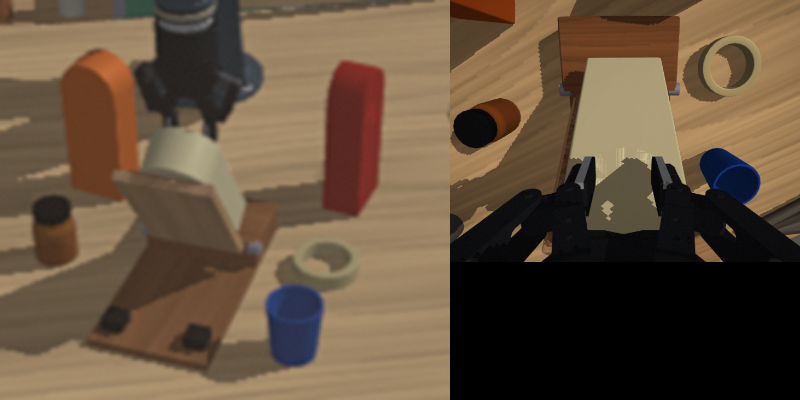

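```bash
python3 -m jog '[[[0.5,0.1,0],0],[[1.0,0.3,0],0],[[1.5,0.4,0],0],[[1.9,0.6,0],0],[[2.4,0.8,0],0],[[2.9,1.0,0],0],[[3.4,1.2,0],0],[[3.8,1.5,0],0]]'; python3 -m jog '[[[0.5,0.2,0],0],[[0.9,0.5,0],0],[[1.4,0.8,0],0],[[1.8,1.1,0],0],[[2.2,1.4,0],0],[[2.7,1.7,0],0],[[3.1,2.0,0],0],[[3.5,2.4,0],0]]'; python3 - <<'E'
from station import eyes,manip
import cv2
import numpy as np
a=eyes.snapshot("scene")["frame"][170:330,220:400]
w=eyes.snapshot("wrist")["frame"]
b=cv2.resize(a,(450,400),interpolation=cv2.INTER_CUBIC);w=cv2.resize(w,(350,262))
c=np.zeros((400,800,3),np.uint8);c[:,:450]=b;c[:262,450:]=w
cv2.imwrite("pics/s4.png",c[:,:,::-1])
E
```

```text
t: 8.48
tcp_pos: [0.5763, -0.0816, 0.1987]
tool_rot: [-0.689, 0.159, -0.155, 0.69]
force: [-3.7, 2.9, 4.6]
finger_gap: 0.468
t: 9.15
tcp_pos: [0.6087, -0.0976, 0.1749]
tool_rot: [-0.689, 0.158, -0.156, 0.69]
force: [-2.9, 2.6, 2.4]
finger_gap: 0.467
```

View pics/s4.png

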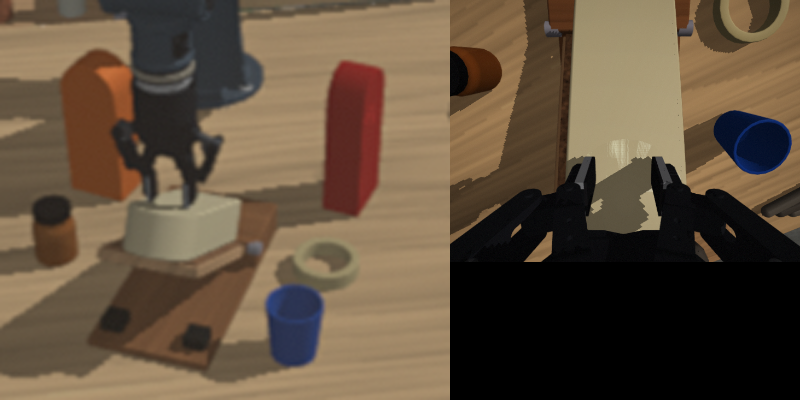

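```bash
python3 -m jog '[[[0.4,0.3,0],0],[[0.7,0.7,0],0],[[1.1,1.1,0],0],[[1.4,1.5,0],0],[[1.8,1.9,0],0],[[2.1,2.3,0],0],[[2.4,2.7,0],0],[[2.7,3.1,0],0]]'; python3 -m jog '[[[0.3,0.4,0],0],[[0.6,0.9,0],0],[[0.7,1.1,0],0],[[0.8,1.3,0],0],[[0.9,1.5,0],0],[[1.0,1.8,0],0],[[1.1,2.0,0],0],[[1.2,2.2,0],0]]'; python3 -m jog '[[[0.1,0.2,0],0],[[0.2,0.4,0],0],[[0.2,0.6,0],0],[[0.3,0.8,0],0]]'
```

```text
t: 9.92
tcp_pos: [0.6341, -0.1101, 0.1439]
tool_rot: [0.689, -0.157, 0.157, -0.689]
force: [-3.6, 2.0, 3.1]
finger_gap: 0.468
t: 10.58
tcp_pos: [0.6451, -0.1153, 0.1225]
tool_rot: [0.689, -0.157, 0.158, -0.689]
force: [-1.6, 1.1, 4.0]
finger_gap: 0.469
t: 10.92
tcp_pos: [0.6483, -0.1167, 0.1147]
tool_rot: [0.69, -0.156, 0.158, -0.689]
force: [-0.5, -0.0, 3.9]
finger_gap: 0.467
```

```bash
python3 -m jog '[[[0.1,0.15,0],0],[[0.1,0.3,0],0],[[0.2,0.45,0],0],[[0.2,0.6,0],0],[[0.2,0.6,0],0]]'; python3 -m jog '[[[0.05,0.1,0],0],[[0.05,0.2,0],0],[[0.1,0.3,0],0],[[0.1,0.4,0],0],[[0.1,0.4,0],0]]'; python3 - <<'E'
from station import eyes,manip
import cv2
import numpy as np
a=eyes.snapshot("scene")["frame"][170:330,220:400]
w=eyes.snapshot("wrist")["frame"]
b=cv2.resize(a,(450,400),interpolation=cv2.INTER_CUBIC);w=cv2.resize(w,(350,262))
c=np.zeros((400,800,3),np.uint8);c[:,:450]=b;c[:262,450:]=w
cv2.imwrite("pics/s5.png",c[:,:,::-1])
E
```

```text
t: 11.33
tcp_pos: [0.6503, -0.1178, 0.1085]
tool_rot: [0.69, -0.156, 0.158, -0.689]
force: [2.1, 0.3, 4.2]
finger_gap: 0.465
t: 11.75
tcp_pos: [0.6515, -0.1183, 0.1049]
tool_rot: [0.69, -0.156, 0.159, -0.689]
force: [3.8, -0.6, 4.9]
finger_gap: 0.47
```

View pics/s5.png

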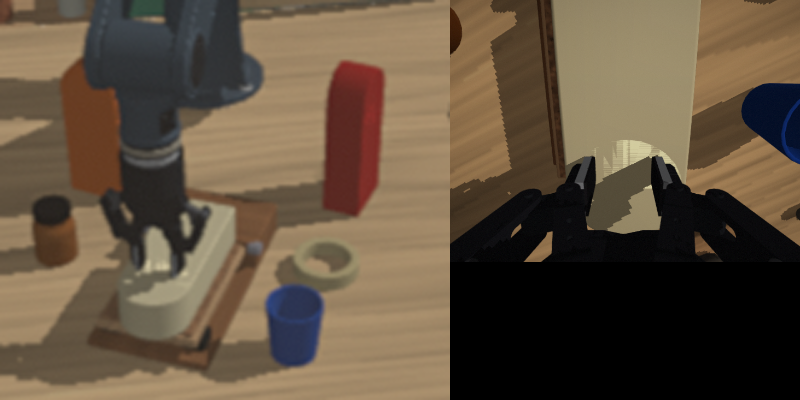

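Almost flat. I'll press straight down in 1 mm rows until the stops show in the force.

```bash
for i in 1; do python3 -m jog '[[[0,0.1,0],0],[[0,0.2,0],0],[[0,0.3,0],0],[[0,0.3,0],0]]'; python3 -m jog '[[[0,0.1,0],0],[[0,0.2,0],0],[[0,0.2,0],0]]'; python3 -m jog '[[[0,0.1,0],0],[[0,0.2,0],0],[[0,0.2,0],0]]'; done
```

```text
t: 12.18
tcp_pos: [0.6515, -0.1184, 0.1044]
tool_rot: [0.69, -0.156, 0.159, -0.689]
force: [-0.2, -0.7, 16.9]
finger_gap: 0.47
t: 12.43
tcp_pos: [0.6516, -0.1184, 0.1043]
tool_rot: [0.69, -0.156, 0.159, -0.689]
force: [-2.7, 0.1, 23.8]
finger_gap: 0.467
t: 12.68
tcp_pos: [0.6516, -0.1184, 0.1041]
tool_rot: [0.69, -0.155, 0.159, -0.689]
force: [-4.6, 0.3, 33.3]
finger_gap: 0.47
```

The force rises to 33 N with only 0.3 mm of further travel, so the board is on its stops. I'll retract gently and check.

```bash
python3 -m jog '[[[0,-0.2,0],0],[[0,-0.4,0],0],[[0,-0.6,0],0],[[0,-0.8,0],0],[[0,-1.1,0],0],[[0,-1.5,0],0],[[0,-2.5,0],0],[[0,-5,0],0],[[0,-8,0],0],[[0,-11,0],0],[[0,-14,0],0],[[-3,-15,0],0],[[-6,-15,0],0],[[-9,-15,0],0],[[-12,-15,0],0],[[-15,-15,0],0],[[-18,-15,0],0],[[-20,-15,0],0],[[-22,-15,0],0],[[-22,-15,0],0]]'; python3 - <<'E'
from station import eyes
import cv2,pickle,numpy as np
s=eyes.snapshot("scene");t=eyes.snapshot("top");pickle.dump((s,t),open("d2.pkl","wb"))
a=cv2.resize(t["frame"][180:300,285:395],(440,480),interpolation=cv2.INTER_CUBIC)
b=cv2.resize(s["frame"][190:340,235:347],(358,480),interpolation=cv2.INTER_CUBIC)
cv2.imwrite("pics/f.png",np.hstack([a,b])[:,:,::-1])
E
```

```text
t: 14.35
tcp_pos: [0.4468, -0.0199, 0.2472]
tool_rot: [-0.689, 0.159, -0.155, 0.69]
force: [-0.5, 0.9, 0.8]
finger_gap: 0.468
```

View pics/f.png

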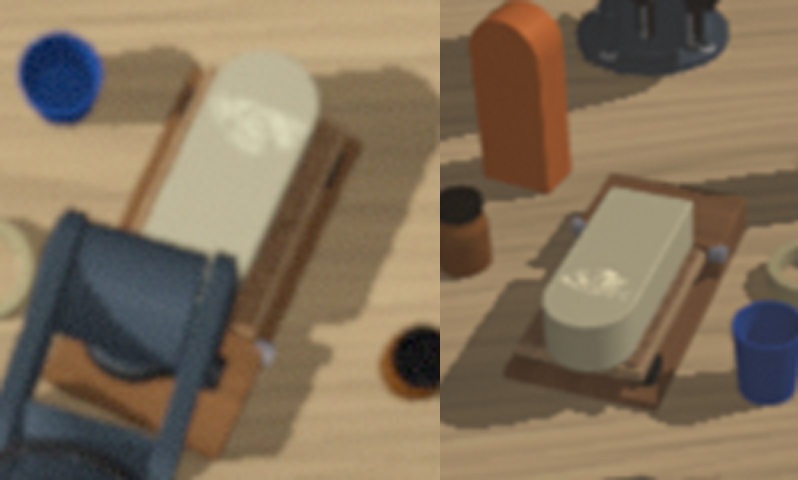

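```bash
python3 - <<'E'
from h import *
s,t=pickle.load(open("d2.pkl","rb"))
O=np.array([.5105,-.056]);yaw=-.446;x=np.array([np.cos(yaw),np.sin(yaw)]);B=np.c_[x,[-x[1],x[0]]]
sc=lambda L:[(235+u/3.196,190+v/3.2) for u,v in L]
tc=lambda L:[(285+u/4,180+v/4) for u,v in L]
print("foot(scene)",((onz(s,sc([(612,188),(693,204)]),.106)[:,:2]-O)@B).round(4))
p=(onz(t,tc([(319,110),(258,250),(208,100),(145,235)]),.106)[:,:2]-O)@B
print("edges(top) R,L",p.round(4)); print([np.arctan2(*(p[i]-p[i+1])[::-1]) for i in(0,2)])
print("tip",((onz(t,tc([(275,52)]),.106)[:,:2]-O)@B).round(4))
q=(onz(t,tc([(342,160),(262,338)]),.05)[:,:2]-O)@B;print("board R edge",q.round(4),np.arctan2(*(q[0]-q[1])[::-1]))
# bystanders moved?
d=pickle.load(open("d0.pkl","rb"))["scene"]["frame"].astype(int)-s["frame"]
m=(abs(d).max(2)>40).astype(np.uint8)
n,_,st,c=cv2.connectedComponentsWithStats(m);print([tuple(r) for r in st[1:] if r[4]>40])
E
```

```text
foot(scene) [[-0.1295  0.3979]
 [-0.1258  0.4789]]
edges(top) R,L [[ 0.1883 -0.0389]
 [ 0.0627 -0.0418]
 [ 0.158   0.0462]
 [ 0.0356  0.0458]]
[np.float64(0.02303541644510273), np.float64(0.0038698488699945117)]
tip [[0.2173 0.0135]]
board R edge [[ 0.1706 -0.0721]
 [ 0.0068 -0.0736]] 0.009454069190437916
[(np.int32(186), np.int32(0), np.int32(18), np.int32(15), np.int32(202)), (np.int32(334), np.int32(0), np.int32(33), np.int32(115), np.int32(887)), (np.int32(165), np.int32(14), np.int32(92), np.int32(57), np.int32(1203)), (np.int32(260), np.int32(58), np.int32(17), np.int32(25), np.int32(43)), (np.int32(298), np.int32(60), np.int32(19), np.int32(6), np.int32(41)), (np.int32(104), np.int32(65), np.int32(69), np.int32(63), np.int32(1276)), (np.int32(224), np.int32(70), np.int32(35), np.int32(20), np.int32(450)), (np.int32(294), np.int32(102), np.int32(73), np.int32(59), np.int32(2178)), (np.int32(252), np.int32(113), np.int32(11), np.int32(15), np.int32(95)), (np.int32(117), np.int32(132), np.int32(38), np.int32(38), np.int32(523)), (np.int32(112), np.int32(150), np.int32(11), np.int
[... 512 characters left out ...]
np.int32(5), np.int32(57)), (np.int32(301), np.int32(214), np.int32(12), np.int32(6), np.int32(53)), (np.int32(190), np.int32(221), np.int32(20), np.int32(15), np.int32(230)), (np.int32(276), np.int32(220), np.int32(39), np.int32(35), np.int32(920)), (np.int32(189), np.int32(232), np.int32(59), np.int32(18), np.int32(295)), (np.int32(267), np.int32(249), np.int32(51), np.int32(60), np.int32(1660)), (np.int32(96), np.int32(269), np.int32(116), np.int32(27), np.int32(1628)), (np.int32(199), np.int32(268), np.int32(68), np.int32(29), np.int32(769)), (np.int32(232), np.int32(292), np.int32(54), np.int32(32), np.int32(749)), (np.int32(260), np.int32(294), np.int32(12), np.int32(9), np.int32(59))]
```

The block's tip is at x = 217 mm, so its foot is at about the hinge. It lies within about 0.02 rad of straight and the board is level. My scene foot reading is void because I left out the crop's 440 px offset. The jar and cup pixels are unchanged.

```bash
python3 - <<'E'
from station import workorder,manip
s=manip.sense();print(s['t'],s['force']);print(workorder.sign_off())
E
```

```text
14.45 [ 0.63319357 -0.14092353 -0.27493326]
the job is handed in; nothing more can be done
None
```

The cream block now lies on its side along the cork-faced board, and the board is fully down on its stops. I handed the job in at 14.45 s, with the arm clear and touching nothing.

**What I did:** I used the two fingertips, 4 cm apart, on the block's upper back to push it over until it leaned on the board. I then followed the arc down at about 5 mm per row or a little more, slowing to 1 mm per row at the end. The tip force stayed under about 9 N until the stops. There I pressed to 33 N with no further motion and backed off slowly.

**Last checks:**
- **Position:** the top view puts the block's rounded end about 217 mm past the hinge, so its foot sits at the hinge.
- **Straightness:** the block's edges are within about 0.02 rad of the station axis and its centre is about 3 mm off the station's centre line.
- **Other things on the bench:** the jar and cup are where they were in the top view. I did not re-measure the tape, stick, brush and plug one by one; the arm never went near them. My image comparison against the start showed many changed patches. I put them down to the arm, its shadow and the moved block, but I did not trace each one.
- **Failed check:** my scene-camera estimate of the block's foot was invalid because I left out a crop offset, so I did not use it.

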